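# Turn a painted tile over into its trivet with a turner

## Robot

A 6-joint arm with a two-finger parallel gripper is mounted at the origin on a cart in front of the work surface, level with it; the furniture and walls round the work are solid. World frame = base frame: x ahead of the robot, y to its left, z up, the work surface at z = 0. Lengths are in m, angles in rad, forces in N, time in s.
With the tool pointing down it reaches from about 0.275 to 0.75 m from the base axis. Payload 10.2 kg.
Tool frame: the origin (TCP) lies between the finger pads; the fingertips stand 17 mm ahead of it and the grasp point (between the pads) lies 2 mm behind it; z points along the fingers, y is the line along which they close (so a half turn about z gives the same grasp; the last joint's range is limited). The gripper opens to 88 mm and grips with 3 to 60 N. Pads are 18 mm wide; open, the fingers measure 123 mm over their backs; the gripper's body (75 mm by 187 mm) begins 45 mm behind the grasp point.
Start: joints at [-1.571, 0.313, 1.498, -0, 1.331, -0.223], TCP at [0.116, -0.512, 0.256] pointing down, gripper open.
Joint ranges: [-2.94, 2.94], [-0.97, 2.17], [0.19, 2.56], [-1.23, 4.37], [0.02, 3.11], [-2.88, 2.88]. Speed limits (rad/s): [2.39, 2.39, 3.01, 3.14, 3.14, 3.14].

## Interface

Orientations are given as a rotation vector (axis times angle).
In Python, from bench import r gives the robot as it stands.
- The arm moves only by the tool carry_out, never from a script. Its argument "rows" is a list that holds one entry, the list of rows, each a list of 5 numbers: the shift along the tool's x, y, z in cm, then the turn about the tool's z in degrees, then the closure, from -1 (fully open) to 1 (shut). A call has 1 to 8 rows; each row is the pose to reach, as a shift and turn from the pose commanded when the call began, along the tool's axes at that moment; what a row does not reach only later rows make up. A row lasts 1/8 s, in which the tool goes at most 62.5 mm and 10.7 degrees, less where a joint would pass 70% of its speed; a pose out of reach is approached as far as the arm can. A call with a gripper value outside its range is refused whole. The fingers move at their own pace and stop on an object; "newtons" is the grip in N (left out, the last holds). Time passes only in rows, so rows that repeat a pose let the fingers close. It gives the time, the measured TCP pose, the force and the opening at its end, in the units of the state.
- r.get_obs(): the state, without advancing time (a new reading comes with each control period).
- r.capture(name): name is "scene" or "top" or "wrist"; returns the picture (420x560x3 uint8, blue, green, red); there is no depth.
- r.camera_params(name): a dict with "camera_matrix" (3x3 intrinsics, pixels), "R" (3x3) and "t" (3): a world point X has camera coordinates R X + t. Camera axes: x right, y down, z forward; pixel columns grow to the right and rows downward; lengths in m; the calibration is good to about 2 mm. A picture is of the moment at which its call begins: read the wrist's pose just before it. camera_params takes no time and is no camera call; for the wrist camera it gives the pose at the moment of the call.
- r.close_job(): hands the job in, once; it reports no verdict.
Trained networks look in the newest picture that a camera, given by its name, has taken for a name from the list of things; names that differ only in an ending like _2 or _b are one class to them, and where a whole thing is asked for, a point or a joint stands for the part that bears it (a point fixed in the world has none). Each returns a list of dicts, best first, with "p" (0 to 1); they miss things now and then, are a little off and sometimes report something else, mostly with a low value. They report only what shows in the picture. A call takes as long as a camera call. They do not tell look-alikes from the thing itself.
- r.boxes_of(name, camera): "rect" ([left, top, width, height] in pixels, round what is visible of it).
- r.trace(name, camera): "pixels" (420x560 bool, what is visible of it) and "rect" ([left, top, width, height] in pixels, round what is visible of it).
- r.spot_point(name, camera): "position" ([column, row] in pixels: a listed point, or the origin of a listed thing).
The state is a dict: "clock": time; "qpos": joint angles; "joint_vel": joint speeds; "tau": joint torques, N m; "tool_pos": TCP position; "ee_rot": TCP orientation; "wrist_force": force on the tool from outside, world axes, zero at the start; "ft_torque": the same for the moment, N m; "width": finger opening in m.
Only numpy, scipy, OpenCV 4.12 (cv2) and the standard library are available. Lean on these libraries where they do the work, as an engineer would, in place of code of your own. Each camera call takes 0.05 s, during which the arm holds its last target. There are 200 camera calls.

## Task

A hand-painted tile lies face down on the desk in front of its iron trivet. Pick up the steel turner, work its blade under the edge of the tile, flip the tile over onto the trivet so that its painted face comes up, and slide it with the turner until it lies flat between the lips and fully home against the back one, and hold it there with a firm, steady push of about 10 N for half a second so that the tacky strip on that lip takes hold; then lay the turner down flat on its blade on the desk, clear of tile and trivet. Keep the fingers off the tile, never press harder on it than 15 N with the blade (its glaze chips), and leave the other things where they are.

Things in the scene. Friction and masses are not known exactly. Their poses are not given: they have to be found in the camera images.
- painted_tile: Square tile 108 x 108 x 9 mm, 0.19 kg, starts face down: white glaze with blue design below, bare ribbed clay back on top. Origin: centre of the glazed face; z from glaze to back (up at the start, down once turned). Glaze flat over 84 x 84 mm; its border slopes back 4 mm, so face down a wedge-shaped gap 4 mm high, 12 mm deep lies under each edge; sides straight for the other 5 mm.
- tile_center (a point): Middle of the tile, half way through its thickness: 4.5 mm above the desk at the start, 14.5 mm above it when the tile lies flat on the trivet plate (painted face then 19 mm above the desk).
- trivet: Black iron slide-in trivet, fixed to the desk by sticky rubber feet. Plate 130 (x) x 148 (y) mm, its top 10 mm above the desk, with lips 8 mm higher at the back (+x) and both sides, inner edges chamfered 4 mm; front (-x) open. Origin: centre of its underside, on the desk, z up. The tile starts before its front, 6 to 26 mm from it, up to 5 mm off sideways, 6 degrees askew.
- home (a point): Point on the trivet's plate, 10 mm above the desk, over which the tile's centre stands when it is home against the back lip: 54 mm from the back lip's inner face, midway between the side lips, which are 116 mm apart. The back lip is hard, with a thin tacky strip, and does not give. Axes as the trivet's.
- trivet_edge (a point): Foot of the trivet's front face, in its middle, on the desk; axes as the trivet's. This face, 10 mm high, stops the tile when it is pushed. Tipped past upright here, the tile falls over onto the trivet, painted face up, its trailing edge about 15 mm in front of this face; home is about 20 mm further. If over 4 mm off sideways it lies on a side lip and wants a nudge first.
- turner: Steel turner (offset spatula), 0.13 kg, lying on its blade, 110 x 56 x 1.8 mm. Origin: middle of the blade's heel, underside; x to the tip, y across, z up off the blade. Wooden handle 18 mm wide (y) and 18 mm thick; its axis rises backwards at 30 degrees from (-22, 0, 20) to (-113, 0, 72) mm. Under load it can turn a little in the fingers.
- turner_grip (a point): Point on the handle's axis where it is well gripped across its 18 mm width: (-61, 0, 42) mm in the turner's frame, 42 mm above the desk when it lies there.
- turner_tip (a point): Middle of the front edge of the blade, on its underside: (110, 0, 0) mm in the turner's frame.
- coffee_cup: White coffee cup, 63 mm wide, 51 mm high, standing on the desk; to be left alone. Origin under its middle.
- inkwell: White square inkwell with a closed lid, 60 x 60 x 64 mm; to be left alone. Origin under its middle.
- eraser: Pink eraser, 20 x 44 x 11 mm, lying on the desk; to be left alone. Origin under its middle.
Mind the look-alikes: they are no part of the job. Leave any pink look-alike of the painted_tile alone.

How it is judged:
On the way, in this order (a step that is already met when the one before it is completed fails the run):
1. the tile is levered up off the desk by the turner (angle between painted_tile's own z axis and vertical above 0.6 rad and contact force between turner and painted_tile above 0.1 N).
2. the tile has gone over, painted face up (angle between painted_tile's own z axis and vertical above 2.8 rad), for 0.1 s.
3. the turner holds the tile against the back lip with a steady push of more than 6 N (contact force between turner and painted_tile above 6 N and angle between painted_tile's own z axis and vertical above 3.08 rad and x of tile_center in the frame of home above -0.0015 m), for 0.4 s.
At the end, for the whole second after the job is handed in: Tile face up, flat on the plate between the lips (within 1.5 degrees), home at the back lip (centre within 1.5 mm of the home point in x, 6 mm in y, square within 1.7 degrees); turner at rest, blade flat on the desk (heel and tip below 6 mm), clear of tile and trivet (angle between painted_tile's own z axis and vertical above 3.115 rad and x of tile_center in the frame of home between -0.0015 and 0.0015 m and y of tile_center in the frame of home between -0.006 and 0.006 m and z of tile_center in the frame of home between 0.0035 and 0.0055 m and angle between the x axis of painted_tile and the x axis of trivet, either way round below 0.03 rad and contact force between turner and painted_tile below 0.05 N and contact force between turner and trivet below 0.05 N and height (world z) of each of turner, turner_tip below 0.006 m and linear speed of each of painted_tile, turner below 0.01 m/s); the robot touches nothing.
It fails at once if the fingers touch the tile (contact force between the fingers and painted_tile above 0.5 N).
It fails at once if the turner presses on the tile with more than 15 N (contact force between turner and painted_tile above 15 N).
It fails at once if the cup, the inkwell or the eraser is pushed more than 20 mm (distance of any of coffee_cup, inkwell, eraser from where it was at the start of the episode above 0.02 m).
It also fails if it takes over 64 s, if anything falls off the work surface, if the arm or the gripper's body presses on something with over 40 N, if the wrist force passes 120 N, or if a joint passes its speed limit or range.

## Working session

There is one attempt and no reset: what is moved stays moved. The work goes in short steps, Python scripts to look and compute and a tool call to move; the robot and the scene stay as the last step left them, time stands still between calls to the robot, and variables do not carry over. Pictures are saved under pics/ and viewed, on a budget of 10 in all, crops included, one or two more only if the job needs it, and the job is handed in when it is done.

Besides the shell and the picture viewer there is one more tool, called after "Request:" as name([rows], argument=value, ...), one row to a line, values as JSON. carry_out: Moves the arm, as the interface text tells. Its arguments: {"type":"object","properties":{"rows":{"type":"array"},"newtons":{"type":"number"}},"required":["rows"]}

```bash
mkdir -p pics; cat > h.py <<'E'
import numpy as np, cv2
from bench import r
def ray(cam,px,z,P=None):
    P=P or r.camera_params(cam);K=np.array(P["camera_matrix"]);R=np.array(P["R"]);t=np.array(P["t"])
    d=R.T@np.linalg.solve(K,[px[0],px[1],1]);o=-R.T@t
    return o+d*(z-o[2])/d[2]
def proj(cam,X,P=None):
    P=P or r.camera_params(cam);K=np.array(P["camera_matrix"]);v=K@(np.array(P["R"])@np.array(X)+np.array(P["t"]));return v[:2]/v[2]
E
python3 - <<'E'
from h import *
a=r.capture("scene");b=r.capture("top")
cv2.imwrite("pics/1.png",a);cv2.imwrite("pics/2.png",b)
for c in("scene","top"):
  P=r.camera_params(c);print(c,(-np.array(P["R"]).T@np.array(P["t"])).round(3),P["camera_matrix"][0][0])
  for n in("painted_tile","trivet","turner","coffee_cup","inkwell","eraser"):
    print(n,[(np.round(d["rect"]),round(d["p"],2)) for d in r.boxes_of(n,c)][:3])
for n,z in(("turner_grip",.042),("turner_tip",0),("turner",0),("tile_center",.0045),("trivet_edge",0),("home",.01),("trivet",0)):
  for c in("top","scene"):
    print(n,c,[(np.round(d["position"]),round(d["p"],2),ray(c,d["position"],z).round(4)) for d in r.spot_point(n,c)][:3])
o=r.get_obs();print(o)
E
```

```text
scene [0.268 0.871 0.768] 472.5916947786989
painted_tile [(array([285., 162.,  69.,  50.]), 0.62), (array([164., 162.,  56.,  36.]), 0.58)]
trivet [(array([242., 191.,  91.,  74.]), 0.72)]
turner [(array([246., 112.,  74.,  79.]), 0.67)]
coffee_cup [(array([349., 259.,  40.,  40.]), 0.57)]
inkwell [(array([184., 257.,  38.,  48.]), 0.65)]
eraser [(array([298., 326.,  28.,  24.]), 0.78)]
top [0.482 0.261 0.988] 402.9779572171895
painted_tile [(array([247.,  84.,  59.,  59.]), 0.74), (array([303., 194.,  51.,  48.]), 0.63)]
trivet [(array([240., 184.,  59.,  67.]), 0.81)]
turner [(array([301., 152.,  98.,  34.]), 0.96)]
coffee_cup [(array([225., 285.,  28.,  28.]), 0.85), (array([301., 152.,  97.,  32.]), 0.73), (array([241., 182.,  55.,  64.]), 0.21)]
inkwell [(array([168., 167.,  37.,  35.]), 0.92)]
eraser [(array([181., 274.,   9.,  14.]), 0.64), (array([240., 184.,  57.,  65.]), 0.59)]
turner_grip top [(array([371., 173.]), 0.82, array([0.6506, 0.0589, 0.042 ])), (array([328., 217.]), 0.54, array([0.5459, 0.1597, 0.042 ]))]
turner_grip scene [(array([303., 136.]), 0.94, array([0.64
[... 1605 characters left out ...]
, 0.3096, 0.    ]))]
{'clock': 1.4, 'qpos': array([-1.57138591e+00,  3.12888900e-01,  1.49767629e+00, -2.15496161e-05,
        1.33103545e+00, -2.23416819e-01]), 'joint_vel': array([ 1.59988716e-04,  4.50968927e-04,  5.21639066e-04, -6.61075309e-04,
       -7.12602904e-05, -1.12557859e-03]), 'tau': array([ 5.77222409e-05, -4.02110374e+01, -2.52417111e+01,  6.94901124e-02,
        3.19318834e-02, -1.33764726e-05]), 'tool_pos': array([ 0.1159933 , -0.51203084,  0.25573479]), 'ee_rot': array([-3.12210342e+00, -3.49299371e-01,  3.12730201e-05]), 'wrist_force': array([-0.03553432,  0.31248185, -0.3661841 ]), 'ft_torque': array([-0.08972477, -0.01020838, -0.01618094]), 'width': 0.0878803901435017}
```

```bash
python3 - <<'E'
import cv2
b=cv2.imread("pics/2.png");c=b[60:330,150:420];cv2.imwrite("pics/2c.png",cv2.resize(c,None,fx=2.2,fy=2.2,interpolation=cv2.INTER_CUBIC))
E
```

```text
(no output)
```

View pics/2c.png

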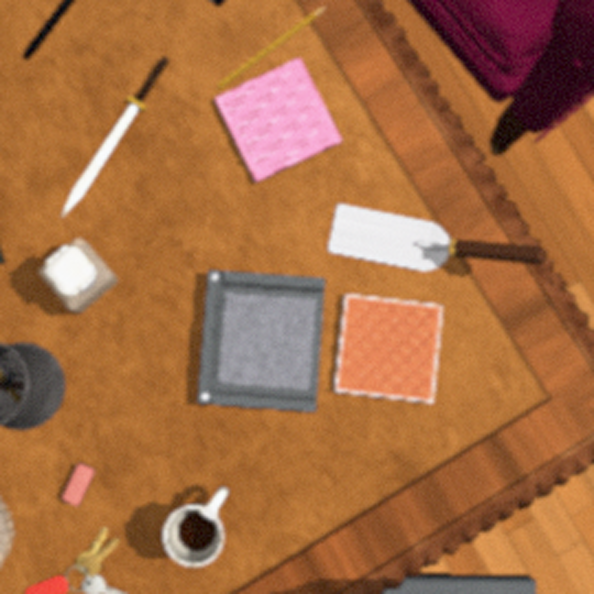

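View pics/1.png

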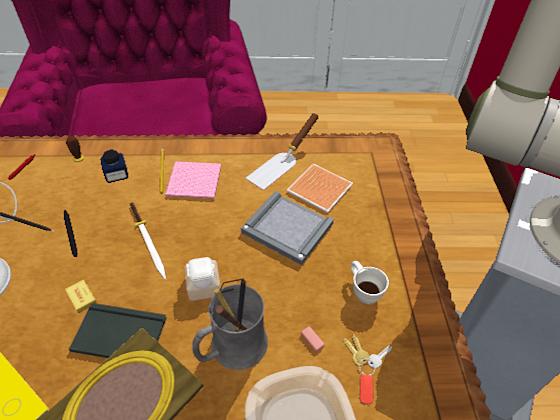

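```bash
cat >> h.py <<'E'
from scipy.spatial.transform import Rotation as Ro
def pose():
    o=r.get_obs();return np.array(o["tool_pos"]),Ro.from_rotvec(o["ee_rot"]).as_matrix()
def go(X,xdir=None):
    """shift in cm in tool axes to world X, turn (deg) so that tool x points along xdir (world yaw, deg)"""
    p,R=pose();s=R.T@(np.array(X)-p)*100
    out=[s.round(2)]
    if xdir is not None:
        now=np.degrees(np.arctan2(R[1,0],R[0,0]));d=(xdir-now+180)%360-180
        out+=["tool x yaw",round(now,2),"turn about tool z",round(-d,2),"qpos6",round(float(r.get_obs()["qpos"][5]),3)]
    print(*out)
def quad(mask,cam,z):
    c=max(cv2.findContours(mask.astype(np.uint8),cv2.RETR_EXTERNAL,cv2.CHAIN_APPROX_NONE)[0],key=cv2.contourArea)
    P=r.camera_params(cam);w=np.array([ray(cam,q[0],z,P)[:2] for q in c])*1000
    (cx,cy),(a,b),an=cv2.minAreaRect(w.astype(np.float32));return np.round([cx,cy,a,b,an],1)
E
python3 - <<'E'
from h import *
P=r.camera_params("wrist");p,R=pose();print(R.round(3));Rc=np.array(P["R"]);print("cam in tool",(R.T@(-Rc.T@np.array(P["t"])-p)).round(3),(R.T@Rc.T).round(3),P["camera_matrix"])
go([.60,.07,.30],-77+180)
r.capture("top")
for n,z in(("painted_tile",.009),("trivet",.014),("turner",.0)):
  for d in r.trace(n,"top")[:2]: print(n,round(d["p"],2),np.round(d["rect"]),quad(d["pixels"],"top",z))
r.capture("scene")
for n,z in(("painted_tile",.009),("trivet",.018)):
  for d in r.trace(n,"scene")[:2]: print(n,round(d["p"],2),np.round(d["rect"]),quad(d["pixels"],"scene",z))
E
```

```text
[[ 0.975  0.221 -0.   ]
 [ 0.221 -0.975  0.   ]
 [-0.    -0.    -1.   ]]
cam in tool [ 0.079 -0.001 -0.128] [[-0.001 -0.953 -0.303]
 [ 1.    -0.    -0.001]
 [ 0.001 -0.303  0.953]] [[328.5013983    0.         279.26093545]
 [  0.         328.5013983  214.37956988]
 [  0.           0.           1.        ]]
[ 60.07 -46.07  -4.43] tool x yaw 12.77 turn about tool z -90.23 qpos6 -0.223
painted_tile 0.85 [304. 197.  47.  46.] [545.9 160.2 108.1 109.1  84. ]
painted_tile 0.61 [247.  85.  58.  55.] [804.6 284.7 108.6 107.7  25.8]
trivet 0.62 [239. 186.  59.  62.] [553.4 300.3 133.  152.7  86.8]
turner 0.96 [300. 151.  98.  33.] [658.9 104.5 241.4  61.2  78.8]
painted_tile 0.78 [286. 161.  69.  48.] [544.  160.9 114.1 110.6  83.4]
painted_tile 0.63 [167. 163.  50.  33.] [802.9 284.9 108.9 112.   26.4]
trivet 0.73 [242. 192.  94.  74.] [549.2 305.8 146.5 159.9  86.6]
```

Request:
carry_out([
  [[4.5,-4.2,-0.2,-5,-1],[9,-8.4,-0.4,-10,-1],[13.5,-12.6,-0.6,-15,-1],[18,-16.8,-0.8,-20,-1],[22.5,-21,-1,-25,-1],[27,-25.2,-1.2,-30,-1],[31.5,-29.4,-1.3,-35,-1],[36,-33.6,-1.4,-40,-1]],
])

```text
clock: 2.75
tool_pos: [0.3937, -0.103, 0.2701]
ee_rot: [2.812, 1.399, 0.001]
wrist_force: [1.3, -1.2, 0.2]
width: 0.0881
```

```bash
python3 - <<'E'
from h import *
print(pose()[0]);go([.60,.20,.28],79)
E
```

```text
[ 0.39369433 -0.1029577   0.2701063 ]
[36.61 -1.81 -0.99] tool x yaw 52.92 turn about tool z -26.08 qpos6 0.102
```

Request:
carry_out([
  [[6,-0.3,0,-5,-1],[12,-0.6,0,-10,-1],[18,-0.9,-0.2,-15,-1],[24,-1.2,-0.4,-20,-1],[30,-1.5,-0.7,-26,-1],[36.6,-1.8,-1,-26,-1],[36.6,-1.8,-1,-26,-1],[36.6,-1.8,-1,-26,-1]],
])

```text
clock: 3.75
tool_pos: [0.5998, 0.1972, 0.2794]
ee_rot: [-2.428, -1.993, 0.001]
wrist_force: [-0.2, -0.1, 0.5]
width: 0.0884
```

```bash
python3 - <<'E'
from h import *
print(pose()[0]);P=r.camera_params("wrist");a=r.capture("wrist");cv2.imwrite("pics/3.png",a)
for n,z in(("painted_tile",.009),("trivet",.018),("trivet",.01),("turner",.0)):
  for d in r.trace(n,"wrist")[:2]: print(n,z,round(d["p"],2),np.round(d["rect"]),quad(d["pixels"],"wrist",z))
for n,z in(("turner_grip",.042),("turner_tip",0),("turner",0),("tile_center",.0045),("trivet_edge",0),("home",.01),("trivet",0)):
    print(n,[(np.round(d["position"]),round(d["p"],2),ray("wrist",d["position"],z).round(4)) for d in r.spot_point(n,"wrist")][:2])
E
```

```text
[0.59975777 0.1971659  0.27943373]
painted_tile 0.009 0.9 [381.   0. 129. 133.] [805.  285.4 110.3 109.3  26.3]
painted_tile 0.009 0.6 [192. 167.  96.  85.] [546.3 162.1 108.3 107.8  83.6]
trivet 0.018 0.56 [143.  20. 148. 143.] [553.6 302.2 130.4 149.6  86.2]
trivet 0.01 0.56 [143.  20. 148. 143.] [552.4 302.9 133.1 152.7  86.2]
turner 0.0 0.75 [314. 143.  54. 187.] [656.4  91.5 269.   56.1  78.5]
turner_grip [(array([338., 286.]), 0.98, array([0.6461, 0.054 , 0.042 ]))]
turner_tip [(array([343., 140.]), 0.8, array([0.6847, 0.2251, 0.    ])), (array([341., 285.]), 0.33, array([0.6537, 0.0295, 0.    ]))]
turner [(array([332., 227.]), 0.98, array([0.6544, 0.1179, 0.    ]))]
tile_center [(array([242., 209.]), 0.97, array([0.545 , 0.1664, 0.0045])), (array([448.,  65.]), 0.7, array([0.8107, 0.2852, 0.0045]))]
trivet_edge [(array([231., 150.]), 0.69, array([0.5477, 0.2409, 0.    ]))]
home [(array([222., 100.]), 0.74, array([0.5523, 0.2987, 0.01  ]))]
trivet [(array([223.,  93.]), 0.77, array([0.5539, 0.3072, 0.    ]))]
```

View pics/3.png

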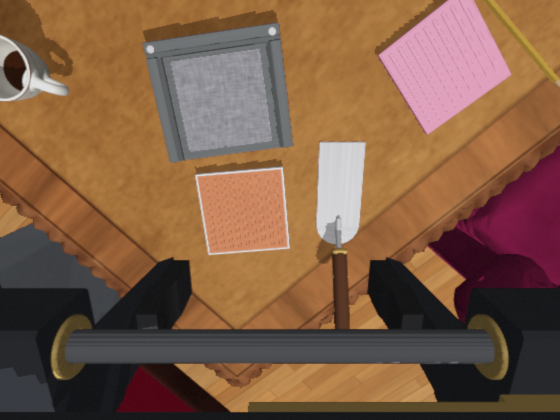

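```bash
python3 - <<'E'
from h import *
P=r.camera_params("wrist")
m=[d for d in r.trace("turner","wrist")][0]["pixels"]
pts=[]
for row in range(148,216,4):
    c=np.flatnonzero(m[row]);pts.append(ray("wrist",[(c[0]+c[-1])/2,row],.0018,P)[:2])
pts=np.array(pts)*1000
v=cv2.fitLine(pts.astype(np.float32),cv2.DIST_L2,0,.01,.01).ravel();d=v[:2]*np.sign(v[1]);print("blade yaw",np.degrees(np.arctan2(d[1],d[0])),"pts",pts[0].round(1),pts[-1].round(1))
top=np.flatnonzero(m.any(1))[0];print("tip row",top)
tip=ray("wrist",[342,top],.0018,P)[:2]*1000
tip=v[2:]+d*((tip-v[2:])@d);print("tip",tip.round(1),"heel",(tip-110*d).round(1),"grip",(tip-171*d).round(1))
g=(tip-171*d)/1000
yaw=np.degrees(np.arctan2(d[1],d[0]));go([*g,.15],yaw);go([*g,.040],yaw)
# tile, trivet corner lines
for n,z in(("painted_tile",.009),("trivet",.01)):
  for q in r.trace(n,"wrist")[:2]:
    c=max(cv2.findContours(q["pixels"].astype(np.uint8),cv2.RETR_EXTERNAL,cv2.CHAIN_APPROX_NONE)[0],key=cv2.contourArea)
    ap=cv2.approxPolyDP(c,8,True)[:,0];print(n,[(tuple(a),tuple((ray("wrist",a,z,P)[:2]*1000).round(1))) for a in ap])
E
```

```text
blade yaw 78.12142 pts [681.4 217.4] [665.  137.4]
tip row 142
tip [683.3 224.4] heel [660.7 116.7] grip [648.1  57. ]
[-12.83   7.46  12.97] tool x yaw 78.76 turn about tool z 0.64 qpos6 0.329
[-12.83   7.46  23.97] tool x yaw 78.76 turn about tool z 0.64 qpos6 0.329
painted_tile [((np.int32(473), np.int32(0)), (np.float64(837.3), np.float64(344.2))), ((np.int32(446), np.int32(0)), (np.float64(809.3), np.float64(349.8))), ((np.int32(379), np.int32(54)), (np.float64(734.5), np.float64(311.9))), ((np.int32(425), np.int32(133)), (np.float64(778.8), np.float64(216.6))), ((np.int32(511), np.int32(74)), (np.float64(877.5), np.float64(262.6)))]
painted_tile [((np.int32(280), np.int32(168)), (np.float64(602.7), np.float64(209.4))), ((np.int32(196), np.int32(176)), (np.float64(499.5), np.float64(219.9))), ((np.int32(210), np.int32(253)), (np.float64(489.8), np.float64(116.7))), ((np.int32(288), np.int32(246)), (np.float64(593.0), np.float64(106.4)))]
trivet [((np.int32(278), np.int32(23)), (np.float64(631.1), np.float64(363.2))), ((np.int32(143), np.int32(43)), (np.float64(482.9), np.float64(373.1))), ((np.int32(171), np.int32(162)), (np.float64(474.8), np.float64(242.5))), ((np.int32(292), np.int32(145)), (np.float64(622.1), np.float64(233.7)))]
```

Request:
carry_out([
  [[-4.3,2.5,4,0.6,-1],[-8.6,5,8,0.6,-1],[-12.8,7.5,12,0.6,-1],[-12.8,7.5,17,0.6,-1],[-12.8,7.5,21,0.6,-1],[-12.8,7.5,21,0.6,-1]],
])

```text
clock: 5.25
tool_pos: [0.6472, 0.0574, 0.067]
ee_rot: [-2.436, -1.978, 0.007]
wrist_force: [0.1, -0.2, 0.5]
width: 0.0881
```

```bash
python3 - <<'E'
from h import *
print(r.get_obs()["tool_pos"]);P=r.camera_params("wrist");a=r.capture("wrist");cv2.imwrite("pics/4.png",a)
for n,z in(("turner_grip",.042),("turner_tip",0),("turner",0)):
    print(n,[(np.round(d["position"]),round(d["p"],2),ray("wrist",d["position"],z,P).round(4)) for d in r.spot_point(n,"wrist")][:2])
for d in r.trace("turner","wrist")[:2]:
  print(d["p"],d["rect"]);m=d["pixels"];w=lambda row:(np.flatnonzero(m[row])[[0,-1]] if m[row].any() else None)
  for row in range(0,420,20):print(row,w(row),end=' ')
go([.6481,.057,.04],78.1)
E
```

```text
[0.64715579 0.05737973 0.06704698]
turner_grip [(array([284., 272.]), 0.86, array([0.6492, 0.0564, 0.042 ]))]
turner_tip []
turner [(array([282., 146.]), 0.65, array([0.6603, 0.1154, 0.    ]))]
0.81 [227.6, 0.6, 113.6, 400.3]
0 [228 336] 20 [229 336] 40 [230 335] 60 [231 334] 80 [232 333] 100 [233 333] 120 [234 331] 140 [235 331] 160 [242 323] 180 [263 301] 200 [267 300] 220 [267 301] 240 [267 301] 260 [268 301] 280 [267 301] 300 [267 302] 320 [266 302] 340 None 360 None 380 [266 304] 400 [278 291] [-0.07 -0.14  3.2 ] tool x yaw 78.18 turn about tool z 0.08 qpos6 0.115
```

View pics/4.png

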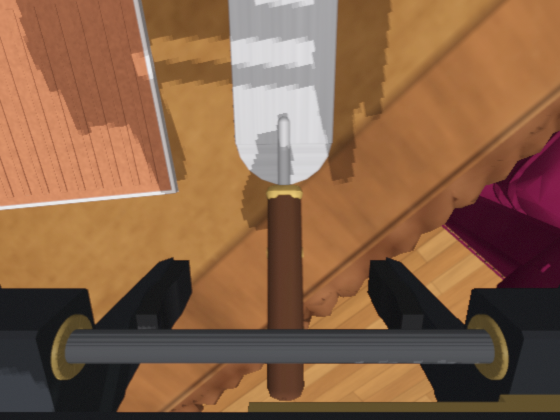

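Request:
carry_out([
  [[0,-0.1,1.5,0,-1],[0,-0.1,2.7,0,-1],[0,-0.1,2.7,0,-1],[0,-0.1,2.7,0,1],[0,-0.1,2.7,0,1],[0,-0.1,2.7,0,1],[0,-0.1,2.7,0,1],[0,-0.1,2.7,0,1]],
], newtons=60)

```text
clock: 6.5
tool_pos: [0.6477, 0.0575, 0.0428]
ee_rot: [2.439, 1.981, 0.0]
wrist_force: [0.5, 0.7, -0.2]
width: 0.0404
```

Request:
carry_out([
  [[0,0,0.25,0,1],[0,0,0.25,0,1],[0,0,0.25,0,1],[0,0,0.25,0,1],[0,0,0.25,0,1],[0,0,0.25,0,1]],
], newtons=60)

```text
clock: 7.25
tool_pos: [0.6476, 0.0576, 0.0402]
ee_rot: [-2.439, -1.981, -0.0]
wrist_force: [-0.7, -0.1, -1.0]
width: 0.0173
```

```bash
python3 - <<'E'
from h import *
go([.5309,-.088,.08],86.5)
E
```

```text
[-16.64  -8.44  -3.98] tool x yaw 78.17 turn about tool z -8.33 qpos6 0.115
```

Request:
carry_out([
  [[0,0,-4,0,1],[-4,-2,-4,-2,1],[-8.5,-4.2,-4,-4,1],[-12.5,-6.4,-4,-6,1],[-16.6,-8.4,-4,-8.3,1],[-16.6,-8.4,-4,-8.3,1],[-16.6,-8.4,-4,-8.3,1]],
])

```text
clock: 8.12
tool_pos: [0.5317, -0.0875, 0.0804]
ee_rot: [2.289, 2.151, 0.001]
wrist_force: [0.4, 0.5, -1.0]
width: 0.0169
```

```bash
python3 - <<'E'
from h import *
o=r.get_obs();print(o["tool_pos"],o["width"],o["wrist_force"],o["ft_torque"]);P=r.camera_params("wrist");a=r.capture("wrist");cv2.imwrite("pics/5.png",a)
for n,z in(("turner_tip",.04),("turner",.04),("tile_center",.0045),("trivet_edge",0),("home",.01)):
    print(n,[(np.round(d["position"]),round(d["p"],2),ray("wrist",d["position"],z,P).round(4)) for d in r.spot_point(n,"wrist")][:2])
for n,z in(("painted_tile",.009),("trivet",.01),("turner",.04)):
  for q in r.trace(n,"wrist")[:2]:
    c=max(cv2.findContours(q["pixels"].astype(np.uint8),cv2.RETR_EXTERNAL,cv2.CHAIN_APPROX_NONE)[0],key=cv2.contourArea)
    ap=cv2.approxPolyDP(c,5,True)[:,0];print(n,round(q["p"],2),[(a.tolist(),(ray("wrist",a,z,P)[:2]*1000).round(1).tolist()) for a in ap])
a=r.capture("scene");cv2.imwrite("pics/6.png",a)
print([(np.round(d["position"]),round(d["p"],2),ray("scene",d["position"],.04).round(4)) for d in r.spot_point("turner_tip","scene")][:2])
E
```

```text
[ 0.53173074 -0.0875228   0.08039843] 0.016926055828235385 [ 0.38997198  0.54628705 -1.02362794] [-0.18642817 -0.02891641  0.03557652]
turner_tip []
turner [(array([277., 151.]), 0.94, array([ 0.5341, -0.0276,  0.04  ]))]
tile_center []
trivet_edge []
home []
turner 0.71 [([218, 0], [512.1, 40.3]), ([225, 150], [507.8, -25.7]), ([238, 176], [513.0, -39.4]), ([270, 195], [528.9, -50.6]), ([259, 206], [522.6, -56.2]), ([259, 326], [516.5, -131.4]), ([298, 328], [539.9, -134.3]), ([301, 209], [544.9, -59.3]), ([287, 195], [537.9, -51.1]), ([316, 181], [553.4, -44.6]), ([335, 147], [563.5, -27.7]), ([342, 0], [567.4, 36.8])]
[(array([337., 157.]), 0.91, array([0.5402, 0.0841, 0.04  ]))]
```

View pics/5.png

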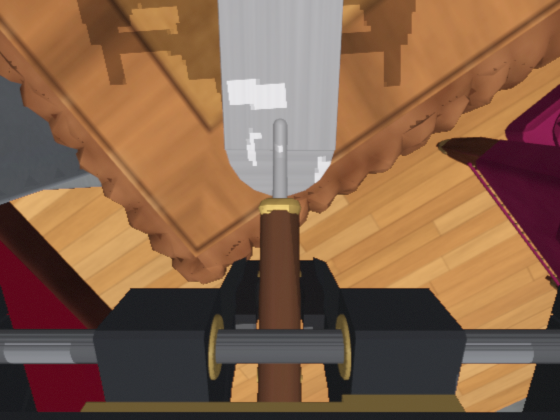

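Request:
carry_out([
  [[0,0,2,0,1],[0,0,3.4,0,1],[0,0,3.92,0,1],[0,0,3.92,0,1],[1,0,3.92,0,1],[1.8,0,3.92,0,1],[1.8,0,3.92,0,1]],
])

```text
clock: 9.55
tool_pos: [0.5326, -0.0689, 0.0412]
ee_rot: [2.288, 2.153, 0.0]
wrist_force: [-0.7, 0.2, -1.3]
width: 0.0172
```

```bash
python3 - <<'E'
from h import *
o=r.get_obs();print(o["tool_pos"],o["wrist_force"],o["ft_torque"])
for c in("scene","top"):
  a=r.capture(c);cv2.imwrite(f"pics/7{c}.png",a)
  print(c,[(np.round(d["position"]),round(d["p"],2),ray(c,d["position"],0).round(4)) for d in r.spot_point("turner_tip",c)][:2])
  for d in r.trace("painted_tile",c)[:2]: print(round(d["p"],2),np.round(d["rect"]),quad(d["pixels"],c,.009))
a=cv2.imread("pics/7scene.png")[110:240,220:420];cv2.imwrite("pics/7c.png",cv2.resize(a,None,fx=4,fy=4,interpolation=cv2.INTER_CUBIC))
E
```

```text
[ 0.53256615 -0.0689411   0.04124798] [-0.69336912  0.24298109 -1.27913449] [-0.14943421 -0.11363054  0.00060271]
scene [(array([332., 170.]), 0.73, array([0.5453, 0.0902, 0.    ]))]
0.88 [287. 164.  67.  47.] [543.7 161.2 113.6 110.2  82.8]
top [(array([354., 220.]), 0.79, array([0.5423, 0.0927, 0.    ]))]
0.73 [247.  84.  56.  59.] [805.8 284.3 109.8 106.8  26.7]
0.51 [352. 210.  72.  26.] [537.4  12.1 173.7  53.5  88.4]
```

View pics/7c.png

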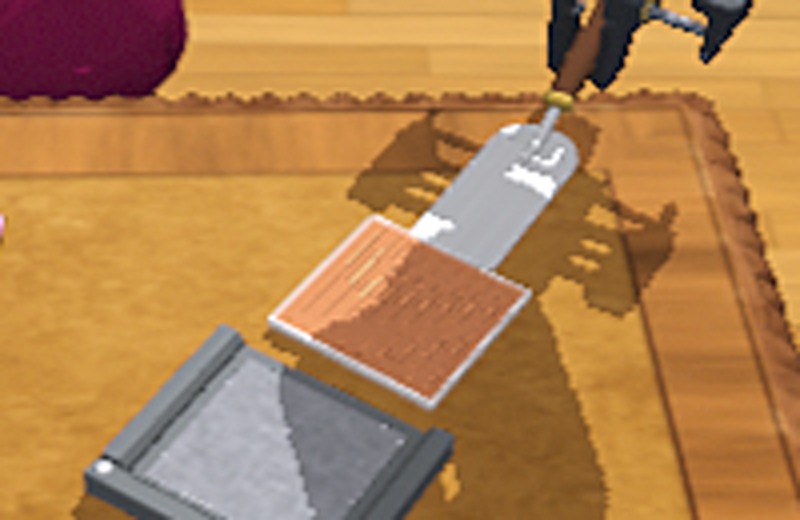

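Request:
carry_out([
  [[0.4,0,0,0,1],[0.8,0,0,0,1],[1.2,0,0,0,1],[1.6,0,0,0,1],[2.0,0,0,0,1],[2.4,0,0,0,1],[2.7,0,0,0,1],[2.7,0,0,0,1]],
])

```text
clock: 10.85
tool_pos: [0.5341, -0.0424, 0.041]
ee_rot: [-2.288, -2.152, -0.0]
wrist_force: [0.8, -0.2, -1.2]
width: 0.0173
```

```bash
cat > look.py <<'E'
from h import *
o=r.get_obs();print(o["clock"],o["tool_pos"].round(4),o["wrist_force"].round(2),o["ft_torque"].round(3))
for c in("scene","top"):
  a=r.capture(c);cv2.imwrite(f"pics/last_{c}.png",a)
  for d in r.trace("painted_tile",c)[:3]:
    q=quad(d["pixels"],c,.009)
    if q[0]<700: print(c,round(d["p"],2),np.round(d["rect"]),q)
a=cv2.imread("pics/last_scene.png")[110:260,220:420];cv2.imwrite("pics/last_c.png",cv2.resize(a,None,fx=4,fy=4,interpolation=cv2.INTER_CUBIC))
E
python3 look.py
```

```text
10.85 [ 0.5341 -0.0424  0.041 ] [ 0.77 -0.15 -1.24] [-0.005 -0.078 -0.003]
scene 0.8 [284. 166.  65.  49.] [542.9 173.2 115.4 111.7  87.3]
scene 0.29 [239. 192.  93.  72.] [552.8 298.4 143.6 157.4  86.2]
top 0.64 [299. 195.  49.  44.] [545.8 172.2 109.8 109.7  85.9]
```

Request:
carry_out([
  [[0.3,0,0,0,1],[0.6,0,0,0,1],[0.9,0,0,0,1],[1.1,0,0,0,1],[1.3,0,0,0,1],[1.3,0,0,0,1]],
])

```text
clock: 11.8
tool_pos: [0.5349, -0.0296, 0.041]
ee_rot: [-2.289, -2.152, -0.0]
wrist_force: [0.6, 0.1, -1.0]
width: 0.0173
```

```bash
python3 look.py
```

```text
11.8 [ 0.5349 -0.0296  0.041 ] [ 0.55  0.14 -0.99] [-0.23  -0.091  0.004]
scene 0.74 [282. 170.  67.  45.] [543.9 178.9 115.5 112.6  86.8]
top 0.6 [296. 196.  49.  44.] [545.8 181.6 108.  107.9  86.3]
top 0.3 [242. 178.  54.  66.] [554.6 300.7 135.2 151.7  86.5]
```

Request:
carry_out([
  [[0.3,0,-0.4,0,1],[0.5,0,-1.0,0,1],[0.8,0,-1.8,0,1],[1.2,0,-2.7,0,1],[1.7,0,-3.6,0,1],[2.2,0,-4.5,0,1],[2.2,0,-4.5,0,1]],
])

```text
clock: 12.88
tool_pos: [0.5366, -0.0075, 0.0868]
ee_rot: [2.287, 2.152, 0.001]
wrist_force: [0.3, -0.9, -1.6]
width: 0.0172
```

```bash
python3 look.py
```

```text
12.875 [ 0.5366 -0.0075  0.0868] [ 0.25 -0.88 -1.62] [-0.434 -0.047  0.014]
scene 0.74 [282. 154.  67.  62.] [555.4 161.2 116.1 161.6   4.2]
top 0.78 [296. 193.  42.  44.] [549.9 186.9  99.4 113.9  86.4]
```

View pics/last_c.png

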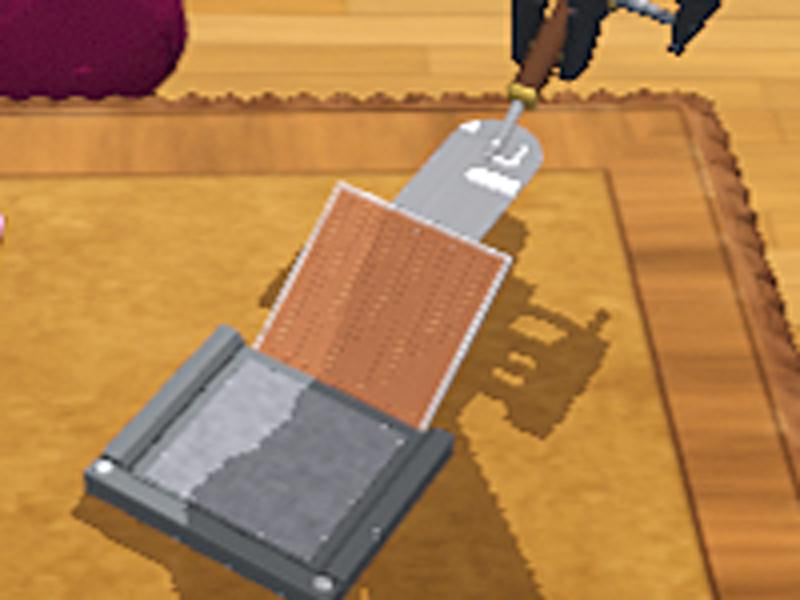

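Request:
carry_out([
  [[0.7,0,-1.1,0,1],[1.3,0,-1.7,0,1],[1.9,0,-2.2,0,1],[2.5,0,-2.7,0,1],[3.2,0,-3.1,0,1],[4.0,0,-3.5,0,1],[4.8,0,-3.8,0,1],[4.8,0,-3.8,0,1]],
])

```text
clock: 14.08
tool_pos: [0.5393, 0.0407, 0.1242]
ee_rot: [2.288, 2.153, 0.001]
wrist_force: [-0.2, -0.7, -1.3]
width: 0.0172
```

```bash
python3 look.py
```

```text
14.075 [0.5393 0.0407 0.1242] [-0.22 -0.73 -1.27] [-0.228 -0.078  0.026]
scene 0.83 [283. 157.  52.  55.] [571.5 171.4 118.3 161.9  15.1]
scene 0.35 [187. 260.  34.  41.] [630.1 494.2  59.2  93.3  41. ]
top 0.9 [297. 190.  14.  46.] [554.8 218.2  33.7 119.1  86.5]
top 0.26 [169. 166.  34.  36.] [624.7 507.4  71.2  63.5  41.5]
```

Request:
carry_out([
  [[0.5,0,0,0,1],[1.0,0,0,0,1],[1.4,0,0,0,1],[1.8,0,0,0,1],[2.2,0,0,0,1],[2.6,0,0,0,1],[3.0,0,0,0,1],[3.4,0,0,0,1]],
])

```text
clock: 15.28
tool_pos: [0.5414, 0.0743, 0.124]
ee_rot: [-2.289, -2.152, -0.0]
wrist_force: [0.5, -0.1, -1.0]
width: 0.0172
```

```bash
python3 look.py
```

```text
15.275 [0.5414 0.0743 0.124 ] [ 0.47 -0.14 -0.96] [-0.19  -0.061 -0.013]
scene 0.67 [278. 170.  51.  46.] [571.3 199.8  69.2 158.5  87.1]
top 0.7 [272. 190.  28.  46.] [556.3 259.7  65.3 115.2  86.5]
top 0.63 [183. 273.   8.  19.] [394.2 498.9  21.7  43.3  64.7]
```

Request:
carry_out([
  [[0.3,0,0,0,1],[0.3,0,0,0,1],[0,0,0,0,1],[-1,0,0,0,1]],
])

```text
clock: 15.98
tool_pos: [0.5407, 0.0637, 0.124]
ee_rot: [-2.288, -2.153, 0.0]
wrist_force: [-0.5, -0.4, -1.5]
width: 0.0174
```

```bash
python3 look.py
```

```text
15.975 [0.5407 0.0637 0.124 ] [-0.47 -0.36 -1.48] [-0.193 -0.065  0.025]
scene 0.75 [259. 189.  72.  54.] [552.1 267.5 115.2 112.2  85. ]
scene 0.46 [242. 193.  91.  72.] [553.8 298.1 140.9 156.   86.4]
top 0.62 [257. 193.  50.  44.] [551.4 274.2 108.6 111.   87. ]
```

View pics/last_c.png

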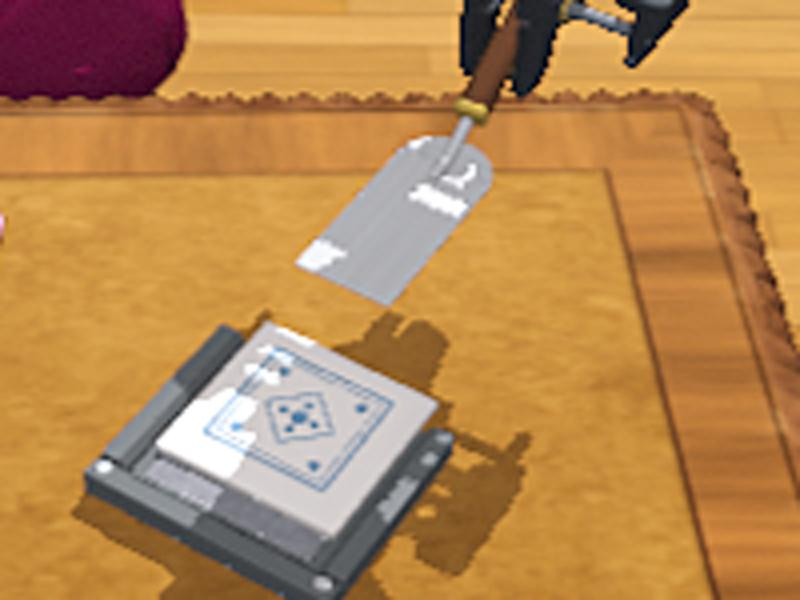

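Request:
carry_out([
  [[-2,0,0,0,1],[-4,0,0,0,1],[-4,0,2.5,0,1],[-4,0,5,0,1],[-4,0,6.6,0,1],[-4,0,7.13,0,1],[-4,0,7.13,0,1]],
])

```text
clock: 17.05
tool_pos: [0.5385, 0.0242, 0.053]
ee_rot: [2.289, 2.152, 0.0]
wrist_force: [0.5, 0.7, -2.0]
width: 0.0174
```

```bash
python3 look.py; python3 - <<'E'
from h import *
for c in("scene","top"):
  for z in(.0,.0135):print(c,z,[(np.round(d["position"]),round(d["p"],2),ray(c,d["position"],z).round(4)) for d in r.spot_point("turner_tip",c)][:1])
p,R=pose();print("expected",(p+R[:,0]*.171).round(4),"R02",R[2].round(4))
E
```

```text
17.05 [0.5385 0.0242 0.053 ] [ 0.49  0.74 -1.99] [-0.142 -0.074 -0.024]
scene 0.58 [258. 188.  72.  56.] [552.4 267.5 113.5 111.1  85.6]
top 0.69 [258. 193.  47.  48.] [551.2 273.5 111.5 111.3  86.1]
scene 0.0 [(array([312., 195.]), 0.63, array([0.5497, 0.1866, 0.    ]))]
scene 0.0135 [(array([312., 195.]), 0.63, array([0.5448, 0.1986, 0.0135]))]
top 0.0 [(array([315., 218.]), 0.74, array([0.546 , 0.1878, 0.    ]))]
top 0.0135 [(array([315., 218.]), 0.74, array([0.5451, 0.1888, 0.0135]))]
expected [0.5489 0.1948 0.053 ] R02 [-1.e-04  5.e-04 -1.e+00]
```

View pics/last_c.png

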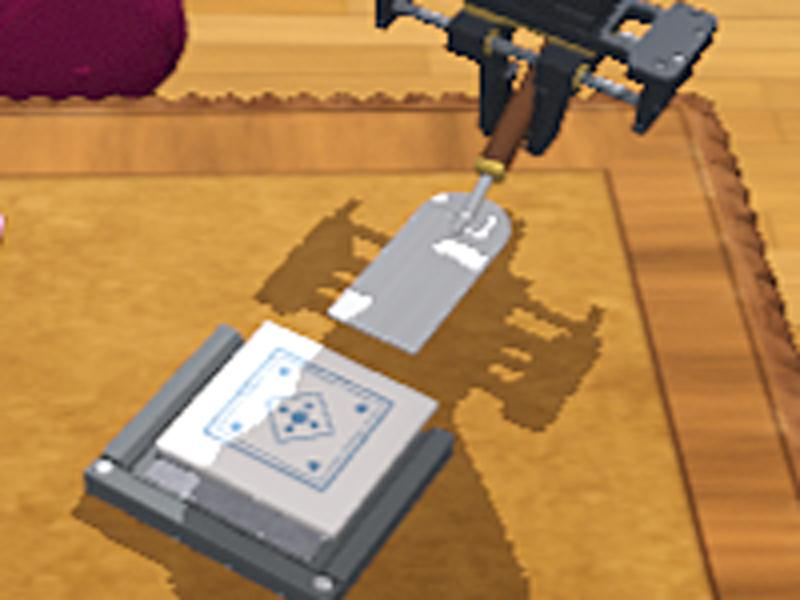

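Request:
carry_out([
  [[1,0,0,0,1],[2,0,0,0,1],[2.4,0,0,0,1],[2.8,0,0,0,1],[3.2,0,0,0,1],[3.6,0,0,0,1],[4.0,0,0,0,1],[4.0,0,0,0,1]],
])

```text
clock: 18.45
tool_pos: [0.5407, 0.0643, 0.0527]
ee_rot: [-2.289, -2.152, -0.0]
wrist_force: [0.0, 0.1, -1.5]
width: 0.017
```

```bash
python3 look.py
```

```text
18.45 [0.5407 0.0643 0.0527] [ 0.04  0.1  -1.49] [-0.129 -0.08   0.051]
scene 0.91 [253. 194.  71.  54.] [553.2 282.2 109.5 110.4  86.6]
top 0.89 [253. 190.  44.  47.] [553.2 286.8 108.4 108.2  86.3]
top 0.36 [245. 185.  52.  63.] [553.8 301.2 129.9 153.2  86.3]
```

Request:
carry_out([
  [[0.2,0,0,0,1],[0.4,0,0,0,1],[0.55,0,0,0,1],[0.65,0,0,0,1],[0.65,0,0,0,1]],
])

```text
clock: 19.27
tool_pos: [0.5411, 0.0707, 0.0527]
ee_rot: [-2.289, -2.152, -0.0]
wrist_force: [0.3, 0.7, -1.2]
width: 0.0168
```

```bash
python3 look.py
```

```text
19.275 [0.5411 0.0707 0.0527] [ 0.33  0.69 -1.25] [-0.135 -0.082  0.016]
scene 0.61 [252. 194.  72.  54.] [553.8 289.  115.  110.5  86.2]
top 0.84 [250. 191.  45.  43.] [553.7 292.6 108.6 108.6  86.4]
top 0.35 [291. 202.  63.  31.] [547.7 166.3 145.5  56.6  86.2]
```

Creep on in small steps, reading the force after each.

Request:
carry_out([
  [[0.1,0,0,0,1],[0.2,0,0,0,1],[0.2,0,0,0,1]],
])

```text
clock: 19.85
tool_pos: [0.5413, 0.0726, 0.0527]
ee_rot: [2.289, 2.152, 0.0]
wrist_force: [1.1, -0.2, -0.9]
width: 0.0167
```

Request:
carry_out([
  [[0.1,0,0,0,1],[0.1,0,0,0,1]],
])

```text
clock: 20.1
tool_pos: [0.5413, 0.0734, 0.0528]
ee_rot: [2.289, 2.152, -0.0]
wrist_force: [-0.2, -2.2, -1.4]
width: 0.0173
```

Request:
carry_out([
  [[0.1,0,0,0,1],[0.1,0,0,0,1]],
])

```text
clock: 20.35
tool_pos: [0.5415, 0.0735, 0.0529]
ee_rot: [2.288, 2.151, -0.002]
wrist_force: [-0.8, -8.7, -0.4]
width: 0.0176
```

Request:
carry_out([
  [[0.01,0,0,0,1],[0.01,0,0,0,1],[0.01,0,0,0,1]],
])

```text
clock: 20.72
tool_pos: [0.5415, 0.0736, 0.0529]
ee_rot: [2.288, 2.151, -0.002]
wrist_force: [-1.6, -8.1, 0.9]
width: 0.0169
```

```bash
python3 look.py
```

```text
20.725 [0.5415 0.0736 0.0529] [-1.58 -8.08  0.93] [-1.462  0.081  0.078]
scene 0.84 [254. 197.  68.  53.] [553.5 290.1 112.5 111.5  84.8]
scene 0.52 [242. 193.  89.  73.] [553.5 298.3 140.7 157.2  86.6]
top 0.7 [250. 192.  47.  43.] [553.8 295.6 108.8 108.3  86.1]
```

Request:
carry_out([
  [[0.02,0,0,0,1],[0.02,0,0,0,1],[0.02,0,0,0,1],[0.02,0,0,0,1]],
])

```text
clock: 21.42
tool_pos: [0.5416, 0.0736, 0.0529]
ee_rot: [2.288, 2.151, -0.002]
wrist_force: [-1.5, -9.9, 1.2]
width: 0.017
```

Request:
carry_out([
  [[0,0,0,0,1],[0,0,0,0,1],[0,0,0,0,1],[0,0,0,0,1]],
])

```text
clock: 21.92
tool_pos: [0.5416, 0.0736, 0.0529]
ee_rot: [2.288, 2.151, -0.002]
wrist_force: [-1.9, -10.4, 1.2]
width: 0.0173
```

```bash
python3 - <<'E'
from h import *
o=r.get_obs();print(o["clock"],o["tool_pos"],o["wrist_force"],o["ft_torque"])
P=r.camera_params("wrist");a=r.capture("wrist")
s=r.capture("scene")[170:290,230:350];t=r.capture("top")[170:270,220:340]
s=cv2.resize(s,(480,480),interpolation=cv2.INTER_CUBIC);t=cv2.resize(t,(300,250),interpolation=cv2.INTER_CUBIC);w=cv2.resize(a[0:210,140:420],(300,225))
v=np.zeros((480,790,3),np.uint8);v[:,:480]=s;v[:250,485:785]=t;v[253:478,485:785]=w;cv2.imwrite("pics/10.png",v)
E
```

```text
21.925 [0.54159371 0.07359106 0.05293761] [ -1.8803068  -10.37180498   1.23902624] [-1.65840251  0.09756228  0.06325161]
```

View pics/10.png

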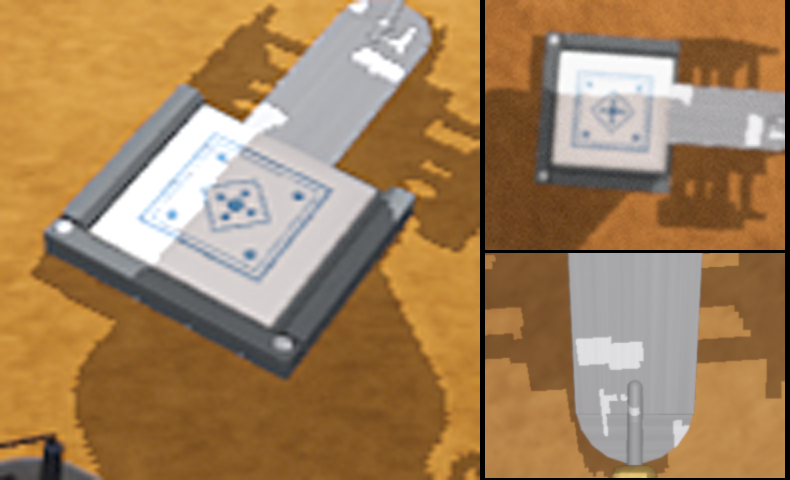

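Request:
carry_out([
  [[-0.15,0,0,0,1],[-0.5,0,0,0,1],[-1.5,0,0,0,1],[-3.5,0,0,0,1],[-5.5,0,0,0,1],[-7.4,0,0.3,0,1],[-7.4,0,0.8,0,1],[-7.4,0,1.0,0,1]],
])

```text
clock: 23.08
tool_pos: [0.5366, 0.0013, 0.0422]
ee_rot: [-2.288, -2.151, 0.0]
wrist_force: [0.2, 0.3, -0.6]
width: 0.0175
```

Request:
carry_out([
  [[0,0,0.1,0,1],[0,0,0.2,0,1],[0,0,0.25,0,1],[0,0,0.25,0,1]],
])

```text
clock: 23.58
tool_pos: [0.5369, 0.0011, 0.0403]
ee_rot: [2.289, 2.152, 0.0]
wrist_force: [0.3, 0.1, -0.8]
width: 0.0172
```

```bash
python3 look.py; python3 - <<'E'
from h import *
print(r.get_obs()["ft_torque"])
for n in("turner_tip","turner"):
 for c in("scene","top"):print(n,c,[(np.round(d["position"]),round(d["p"],2),ray(c,d["position"],0).round(4)) for d in r.spot_point(n,c)][:1])
E
```

```text
23.575 [0.5369 0.0011 0.0403] [ 0.27  0.08 -0.84] [-0.003 -0.022 -0.001]
scene 0.72 [252. 195.  74.  55.] [553.2 289.3 113.2 111.7  86.2]
top 0.63 [251. 192.  43.  42.] [552.9 295.5 108.8 110.1  86.4]
[-0.04926672 -0.04195789  0.0391779 ]
turner_tip scene [(array([316., 191.]), 0.89, array([0.5485, 0.1698, 0.    ]))]
turner_tip top [(array([322., 220.]), 0.67, array([0.542 , 0.1709, 0.    ]))]
turner scene [(array([340., 162.]), 0.71, array([0.5423, 0.0546, 0.    ]))]
turner top [(array([365., 220.]), 0.96, array([0.5423, 0.0649, 0.    ]))]
```

Request:
carry_out([
  [[0,0,0,0,-0.3],[0,0,0,0,-0.6],[0,0,0,0,-1],[0,0,0,0,-1],[0,0,0,0,-1],[0,0,0,0,-1],[0,0,0,0,-1],[0,0,0,0,-1]],
])

```text
clock: 24.98
tool_pos: [0.5368, 0.0009, 0.0402]
ee_rot: [2.289, 2.152, -0.0]
wrist_force: [-0.1, 0.3, -0.3]
width: 0.088
```

Request:
carry_out([
  [[0,0,-2,0,-1],[0,0,-6,0,-1],[0,0,-12,0,-1],[0,0,-18,0,-1],[0,0,-22,0,-1],[0,0,-22,0,-1],[0,0,-22,0,-1]],
])

```text
clock: 25.85
tool_pos: [0.5365, 0.001, 0.2591]
ee_rot: [-2.288, -2.151, 0.002]
wrist_force: [0.1, 0.6, -0.4]
width: 0.088
```

```bash
python3 look.py; python3 - <<'E'
from h import *
P=r.camera_params("wrist");a=r.capture("wrist");s=cv2.imread("pics/last_scene.png")[110:290,220:400]
for n,z in(("turner_tip",0),("turner",0),("turner_grip",.042)):
 for c in("wrist","top","scene"):print(n,c,[(round(d["p"],2),ray(c,d["position"],z).round(4)) for d in r.spot_point(n,c)][:1])
for n,z in(("painted_tile",.017),("trivet",.018)):
  for c in("wrist","top"):
    for d in r.trace(n,c)[:2]:print(n,c,round(d["p"],2),quad(d["pixels"],c,z))
v=np.zeros((420,790,3),np.uint8);v[:,:420]=cv2.resize(s,(420,420),interpolation=cv2.INTER_CUBIC);v[:277,421:]=cv2.resize(a,(369,277));cv2.imwrite("pics/11.png",v)
E
```

```text
25.85 [0.5365 0.001  0.2591] [ 0.06  0.58 -0.39] [-0.066 -0.063  0.007]
scene 0.87 [251. 194.  73.  54.] [554.  290.5 110.8 111.2  87. ]
top 0.84 [249. 192.  46.  46.] [554.  294.4 111.1 109.3  86.7]
top 0.38 [180. 271.   9.  20.] [393.3 499.4  19.5  43.3  64.6]
turner_tip wrist [(0.66, array([0.5484, 0.1698, 0.    ]))]
turner_tip top [(0.89, array([0.554 , 0.1667, 0.    ]))]
turner_tip scene [(0.87, array([0.5558, 0.1623, 0.    ]))]
turner wrist [(0.9, array([0.5395, 0.0616, 0.    ]))]
turner top [(0.79, array([0.5431, 0.0578, 0.    ]))]
turner scene [(0.97, array([0.5464, 0.055 , 0.    ]))]
turner_grip wrist [(0.66, array([ 5.393e-01, -5.000e-04,  4.200e-02]))]
turner_grip top [(0.65, array([0.5438, 0.0036, 0.042 ]))]
turner_grip scene [(0.81, array([0.5299, 0.0061, 0.042 ]))]
painted_tile top 0.98 [802.2 285.2 107.  105.9  26.3]
painted_tile top 0.84 [553.4 294.1 110.2 108.4  86.7]
trivet top 0.67 [553.  300.4 132.7 151.4  85.8]
```

View pics/11.png

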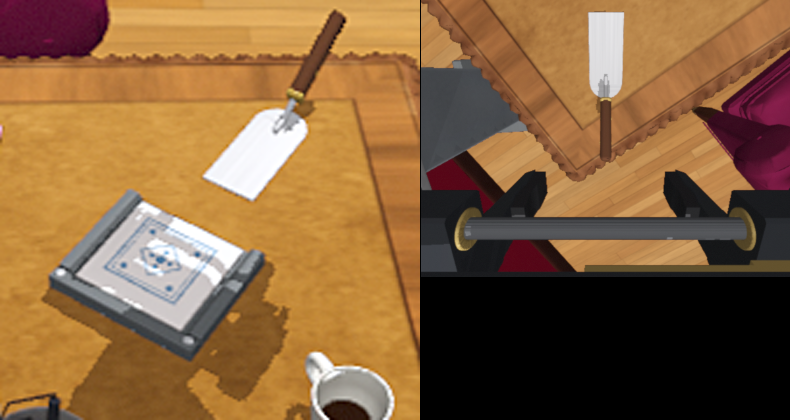

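```bash
python3 -c "
from bench import r
print(r.close_job())"
```

```text
the job is handed in; nothing more can be done
None
```

I carried out the whole job and handed it in at about 26 s of the 64 s allowed; the hand-in reported no verdict.

- **Flip:** I gripped the turner at its handle, pushed the tile up against the trivet front and levered it over. It fell painted face up between the side lips.
- **Push:** I slid the tile home and held it there. The wrist force read 8–10.4 N for about 1.5 s, and about 10 N for the last 0.5 s or more. That force also includes a light rub of the blade on the plate.
- **Laying down:** I drew the turner back and laid it on its blade, with the tip about 70 mm in front of the trivet. The gripper was then opened and raised clear.

**Last checks:**
- The tile centre measured about 6.3 mm in front of the trivet centre, where home should be about 6 mm. It was about 1° from square, within measuring error, and under 1 mm off sideways.
- The top and scene views put the tile centre about 4 mm apart along the slide. That is because the scene figure was worked out at the wrong height; I took the top view.
- The network points for the turner differed between cameras by up to about 14 mm. The picture shows it lying flat and clear of everything.
- I did not measure the cup, inkwell and eraser again at the end. Nothing came near them.

I viewed 11 pictures, one over the budget of 10.

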